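Hold a fossil tooth in the air stream of the cleaning box

ROBOT

A 7-joint arm with a two-finger parallel gripper is mounted at the origin on the work surface. World frame = base frame: x ahead of the robot, y to its left, z up, the work surface at z = 0. Lengths are in mm, angles in rad, forces in N, time in s.
With the tool pointing down it reaches from about 400 to 875 mm from the base axis. Payload 4.4 kg.
Tool frame: the origin (TCP) lies at the very end of the fingers, on their centre line; the grasp point (between the pads) lies 19 mm behind it; z points along the fingers, y is the direction in which the jaws open and shut (so a half turn about z gives the same grasp; the last joint's range is limited). The gripper opens to 85 mm and grips with 20 to 120 N. Pads are 22 mm wide; open, the fingers measure 114 mm over their backs; the gripper's body (76 mm by 85 mm) begins 54 mm behind the grasp point. The pads swing forward as they close: fully open they stand 13 mm farther back than shut.
Start: joints at [-1.415, 0.628, 0.038, 1.517, -0.027, 0.996, -0.02], TCP at [142.965, 634.097, 231.313] pointing down, gripper open.
Joint ranges: [-3.06, 3.06], [-0.37, 2.12], [-1.25, 1.32], [0.18, 2.47], [-1.1, 4.24], [0.23, 1.98], [-2.94, 2.94]. Speed limits (rad/s): [2.57, 2.57, 3.14, 3.14, 3.14, 3.14, 3.14].

INTERFACE

Orientations are given as [roll, pitch, yaw] about the fixed x, y, z axes, in that order (R = Rz(yaw) Ry(pitch) Rx(roll)).
In Python, from cell import read_state, get_image, calibration, finish_job gives the robot as it stands. The module is installed in compiled form; this text tells all that it offers.
- The arm moves only by the tool apply_moves, never from a script. Its argument "increments" is a list of rows, each an object of numbers: "tx", "ty", "tz": the shift along the world's x, y, z in m; "rx", "ry", "rz": the turn, a rotation vector about the world's x, y, z in units of 5 degrees (1.0 is 5 degrees); "claw": the finger opening in m, from 0 to 0.0854. In form: [{"tx": .., "ty": .., "tz": .., "rx": .., "ry": .., "rz": .., "claw": ..}, ...]. A call has 1 to 12 rows; each row is the pose to reach, as a shift and turn from the pose commanded when the call began; what a row does not reach only later rows make up. A row lasts 1/10 s, in which the tool goes at most 50 mm and 8.59 degrees, less where a joint would pass 70% of its speed; a pose out of reach is approached as far as the arm can. A call with a gripper value outside its range is refused whole. The fingers move at their own pace and stop on an object; the grip force is fixed at half the most. Time passes only in rows, so rows that repeat a pose let the fingers close. It gives the time, the measured TCP pose, the force and the opening at its end, in the units of the state.
- read_state(): the state, without advancing time (a new reading comes with each control period).
- get_image(name): name is "scene" or "top"; returns the picture (420x560x3 uint8, red, green, blue); there is no depth.
- calibration(name): a dict with "camera_matrix" (3x3 intrinsics, pixels), "distortion" ([k1, k2, p1, p2, k3] as OpenCV has them; the pictures are not rectified), "origin" and "attitude" of the camera in the world. Camera axes: x right, y up, looking along -z (the intrinsics and any distortion apply to the point x, -y, -z); pixel columns grow to the right and rows downward; lengths in mm; the calibration is good to about 2 mm. A picture is of the moment at which its call begins. calibration takes no time and is no camera call.
- finish_job(): hands the job in, once; it reports no verdict.
The state is a dict: "clock": time; "qpos": joint angles; "qd": joint speeds; "tau": joint torques, N m; "eef_pos": TCP position; "tool_rot": TCP orientation; "force": force on the tool from outside, world axes, zero at the start; "torque": the same for the moment, N m; "width": finger opening in mm.
Only numpy, scipy, OpenCV 4.12 (cv2) and the standard library are available. Lean on these libraries where they do the work, as an engineer would, in place of code of your own. Each camera call takes 0.05 s, during which the arm holds its last target. There are 200 camera calls.

TASK

Wind the crank on the cleaning box counter-clockwise (seen from above) all the way to its stop, about two full turns, so that the shutter uncovers the slot in the lid. Then take the narrower of the two specimen holders, the one with the pointed tooth, out of the rack, lower it upright through the slot until the tooth is level with the air nozzle, and finish while still holding it there in the gripper, hanging free of the box's floor and not pressed hard against the sides of the slot. Leave the other holder and the other things on the table where they are.

Things in the scene. Friction and masses are not known exactly. Their poses are not given: they have to be found in the camera images.
- crank (a joint): Angle of the hand crank on the lid of the cleaning box, rad. 0 = shutter shut, 12.57 (two full turns) = hard stop, shutter fully open. Grows counter-clockwise seen from above. It starts up to 1.2 rad on from 0. Stiff (about 0.08 N m, 2 N at the knob) and stays where it is left; it is geared to the shutter, which moves 2.55 mm per rad.
- crank_axis (a point): A point on the crank's upright axis, at the mid-height of the knob, 190 mm above the table (box frame: x 0, y -75 mm).
- crank_knob (a point): Middle of the crank's black upright knob, a cylinder 20 mm in diameter and 40 mm tall (from 165 to 205 mm above the table) that spins freely on its pin, at the end of a flat steel arm 45 mm from the crank axis (arm top 164 mm above the table, hub nut no higher than 166 mm). The axes turn with the crank: x points from the crank axis to the knob.
- cleaner: Grey bench cleaning box for fossils, fixed to the table, 200 (x) x 320 (y) x 140 mm tall, hollow, with a clear window in its +x side. Origin at the centre of its underside, on the table; z up. In its own frame: slot at y +75 mm, crank at y -75 mm. Lid 8 mm thick, its top 140 mm above the table; inner floor 4 mm above the table.
- slot (a point): Centre of the slot's mouth, at the top of the lid, 140 mm above the table. The slot is a rectangle 14 mm (box x) by 42 mm (box y), its mouth chamfered by 2 mm; axes as the box. Shut, it is covered by the shutter. Two rails 7 mm tall run along box x, 34 mm either side of the slot's centre.
- shutter (a joint): Travel of the shutter, m: a steel plate 34 (x) x 60 (y) mm on the lid, its top 145 mm above the table with a rib on it to 149 mm. 0 = centred over the slot (shut); it slides towards box +x, driven only by the crank, to 0.032 = fully open, its near edge then 15 mm from the slot's centre.
- aim (a point): The point inside the box, 70 mm straight below the slot's centre and 70 mm above the table, that the brass air nozzle (which comes in through the box's -x wall, its tip 30 mm short of this point) blows at.
- rack: Fixed wooden rack block, 75 (x) x 165 (y) x 45 mm tall, origin at the centre of its underside. Two open bays at y +39 and -39 mm, each 15.5 (x) x 60 (y) mm and 35 mm deep (bay floor 10 mm above the table), each with one specimen holder standing in it; which is in which varies.
- holder: The holder to use: flat upright bar 12 (x) x 40 (y) x 175 mm tall, 0.1 to 0.21 kg, the narrower one; aluminium, its top 65 mm a grey grip of the same section, a brown pointed tooth in a window low down. The lowest 12 mm taper to a 7 x 34 mm foot. Origin under the foot, z up the bar. Starts upright in a bay, near its middle. Either way round will do.
- tooth (a point): Centre of the tooth in the holder's window, on the bar's middle line, 45 mm above the foot.
- wide_holder: The other holder, to be left in the rack: the same but 56 mm wide (y) and 150 mm tall, with a round coiled shell in its window; it does not fit the slot. Origin under its foot.
- glue_jar: Bystander: amber jar, 56 mm across, 85 mm tall, beyond the box. Origin under it.
- brush: Bystander: brush lying on the table beyond the box. Origin under it.
- vertebra: Bystander: loose fossil vertebra with side spikes, about 90 mm across, 34 mm tall, beyond the rack. Origin under it.
- hammer: Bystander: hammer lying on the table to the right of the box. Origin under it.
There are look-alikes about, which are no part of the job. What is shaped like the holder but green or orange is not meant.

How it is judged (in metres and radians):
On the way, in this order (a step that is already met when the one before it is completed fails the run):
1. the crank is wound to its stop (within about half a radian) and the slot is open (value of joint crank above 12 rad), for 0.2 s.
2. the narrow holder is lifted out of the rack, its foot above the box's lid (height (world z) of holder above 0.14 m), for 0.1 s.
At the end, for the whole second after the job is handed in: Crank within 0.57 rad of its stop; tooth within 12 mm of the aim point (6 mm horizontally); holder upright to 0.1 rad, still, gripped with over 2 N, its foot 5 mm or more above the box floor, pressing on the box with under 15 N; other holder and bystanders within 30 mm of their places (distance between tooth and aim below 0.012 m and horizontal distance between tooth and aim below 0.006 m and angle between holder's own z axis and vertical below 0.1 rad and contact force between the fingers and holder above 2 N and contact force between holder and cleaner below 15 N and z of holder in the frame of cleaner above 0.009 m and linear speed of holder below 0.02 m/s and value of joint crank above 12 rad and distance of each of wide_holder, glue_jar, brush, vertebra, hammer from where it was at the start of the episode below 0.03 m); the arm keeps its last pose, push and grip.
It fails at once if the wide holder is disturbed by more than 30 mm (distance of wide_holder from where it was at the start of the episode above 0.03 m).
It fails at once if the amber glue jar is moved by more than 30 mm (distance of glue_jar from where it was at the start of the episode above 0.03 m).
It fails at once if the brush is moved by more than 30 mm (distance of brush from where it was at the start of the episode above 0.03 m).
It fails at once if the loose vertebra is moved by more than 30 mm (distance of vertebra from where it was at the start of the episode above 0.03 m).
It fails at once if the hammer is moved by more than 30 mm (distance of hammer from where it was at the start of the episode above 0.03 m).
It also fails if it takes over 72 s, if anything falls off the work surface, if the arm or the gripper's body presses on something with over 40 N, if the wrist force passes 120 N, or if a joint passes its speed limit or range.

## Working session

There is one attempt and no reset: what is moved stays moved. The work goes in short steps, Python scripts to look and compute and a tool call to move; the robot and the scene stay as the last step left them, time stands still between calls to the robot, and variables do not carry over. Pictures are saved under pics/ and viewed, about 8 in all and at most 12, crops included, and the job is handed in when it is done.

Besides the shell and the picture viewer there is one more tool, called after ">>>" by a JSON object that holds its "fn" and its "kwargs". apply_moves: Moves the arm, as the interface text tells. Its arguments: {"type":"object","properties":{"increments":{"type":"array"}},"required":["increments"]}

```bash
mkdir -p pics; python3 - <<'E'
from cell import *
import cv2
s=read_state(); print(s)
for n in("scene","top"):
    c=calibration(n); print(n,c)
    cv2.imwrite(f"pics/{n}0.png",cv2.resize(get_image(n)[:,:,::-1],(784,588),interpolation=cv2.INTER_CUBIC))
E
```

```text
{'clock': 0.0, 'qpos': array([-1.41480859,  0.62935576,  0.03841661,  1.51840654, -0.02699889,
        0.9962822 , -0.01999439]), 'qd': array([-4.19934825e-06,  1.06890493e-03, -1.61222991e-04,  1.12996871e-03,
       -9.59887757e-04, -1.17846347e-03, -1.00755959e-03]), 'tau': array([-1.55714724e-04, -5.63381946e+01,  1.22633033e+00, -1.93443024e+01,
        1.09717279e-02,  1.04583896e-02,  1.26226684e-05]), 'eef_pos': array([142.80026074, 633.46125067, 230.37005877]), 'tool_rot': array([-3.13965807e+00,  1.28301325e-05,  2.91983078e+00]), 'force': array([-0.89901305,  1.41833985, -0.27818243]), 'torque': array([ 0.00219498, -0.07107286,  0.01848044]), 'width': 85.13755267869968}
scene {'camera_matrix': array([[402.92783284,   0.        , 281.66150202],
       [  0.        , 402.92783284, 207.01819167],
       [  0.        ,   0.        ,   1.        ]]), 'distortion': array([-0.01518616,  0.        ,  0.        ,  0.        ,  0.        ]), 'origin': array([1273.13540312, -224.84375859,  943.25938589]), 'attitude': array([ 6.88838320e-01, -6.09751140e-04,  1.25632448e+00])}
top {'camera_matrix': array([[494.61696452,   0.        , 286.59182179],
       [  0.        , 494.61696452, 198.81495751],
       [  0.        ,   0.        ,   1.        ]]), 'distortion': array([0.00831087, 0.        , 0.        , 0.        , 0.        ]), 'origin': array([ 512.71009392,  -38.10217369, 1376.94056811]), 'attitude': array([ 0.06670294,  0.01587828, -1.57752209])}
```

View pics/scene0.png

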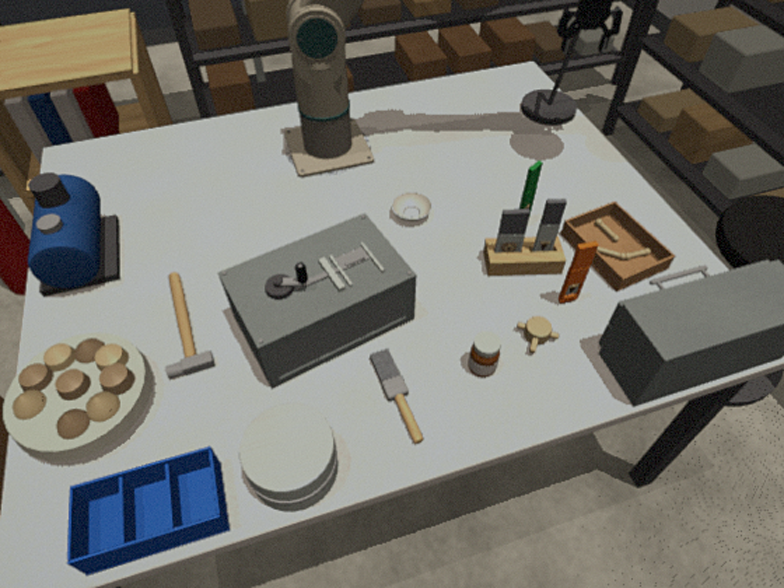

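View pics/top0.png

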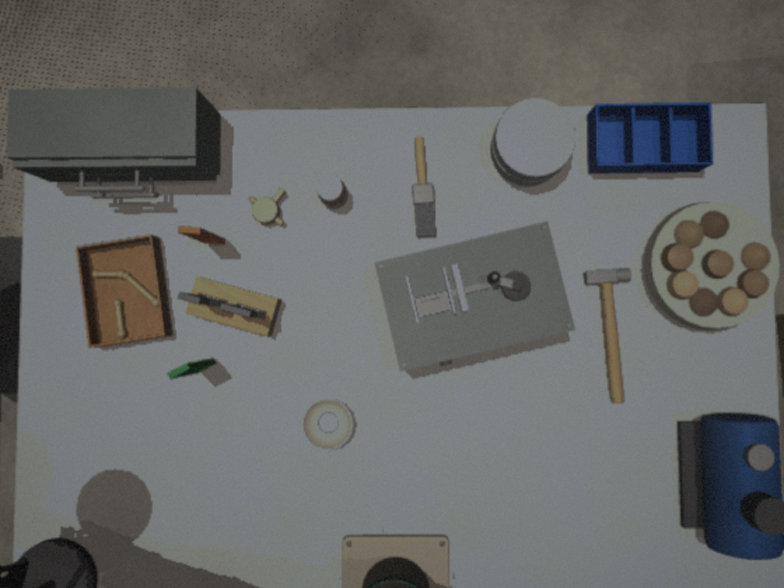

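```bash
cat > h.py <<'E'
import numpy as np, cv2
from scipy.spatial.transform import Rotation as R
from cell import *
def proj(n,P):
    c=calibration(n); A=R.from_euler('xyz',c['attitude']).as_matrix()
    q=(np.atleast_2d(P)-c['origin'])@A          # camera axes
    q=q*[1,-1,-1]
    return cv2.projectPoints(q.reshape(-1,1,3),np.zeros(3),np.zeros(3),c['camera_matrix'],c['distortion'])[0].reshape(-1,2)
def ray(n,uv,z):
    c=calibration(n); A=R.from_euler('xyz',c['attitude']).as_matrix()
    x=cv2.undistortPoints(np.float64(uv).reshape(-1,1,2),c['camera_matrix'],c['distortion']).reshape(-1,2)
    d=np.c_[x[:,0],-x[:,1],-np.ones(len(x))]@A.T
    return c['origin']+d*((z-c['origin'][2])/d[:,2])[:,None]
def crop(im,x0,y0,x1,y1,k):
    o=cv2.resize(im[y0:y1,x0:x1,::-1],None,fx=k,fy=k,interpolation=cv2.INTER_CUBIC)
    for x in range((x0//10+1)*10,x1,10): cv2.putText(o,str(x),(int((x-x0+.5)*k)-8,8),0,.3,(0,255,255)); cv2.line(o,(int((x-x0+.5)*k),9),(int((x-x0+.5)*k),14),(0,255,255))
    for y in range((y0//10+1)*10,y1,10): cv2.putText(o,str(y),(0,int((y-y0+.5)*k)+3),0,.3,(0,255,255)); cv2.line(o,(20,int((y-y0+.5)*k)),(25,int((y-y0+.5)*k)),(0,255,255))
    return o
E
python3 - <<'E'
from h import *
t=get_image('top'); s=get_image('scene'); np.savez('im0.npz',t=t,s=s)
print(ray('top',[[395/1.4,570/1.4]],0))
cv2.imwrite('pics/tb.png',crop(t,262,150,417,270,5))
cv2.imwrite('pics/sb.png',crop(s,150,148,302,274,4.7))
a=crop(t,120,186,205,262,5);b=crop(s,340,110,412,202,5)
o=np.zeros((max(a.shape[0],b.shape[0]),a.shape[1]+b.shape[1],3),np.uint8);o[:a.shape[0],:a.shape[1]]=a;o[:b.shape[0],a.shape[1]:]=b
cv2.imwrite('pics/rk.png',o);print(o.shape)
E
```

```text
[[39.01505977 -0.98946401  0.        ]]
(460, 785, 3)
```

View pics/tb.png

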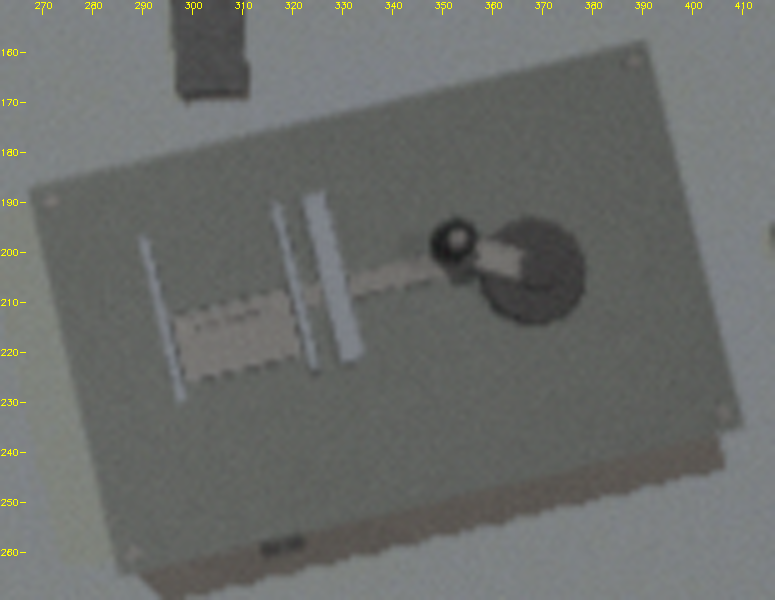

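View pics/sb.png

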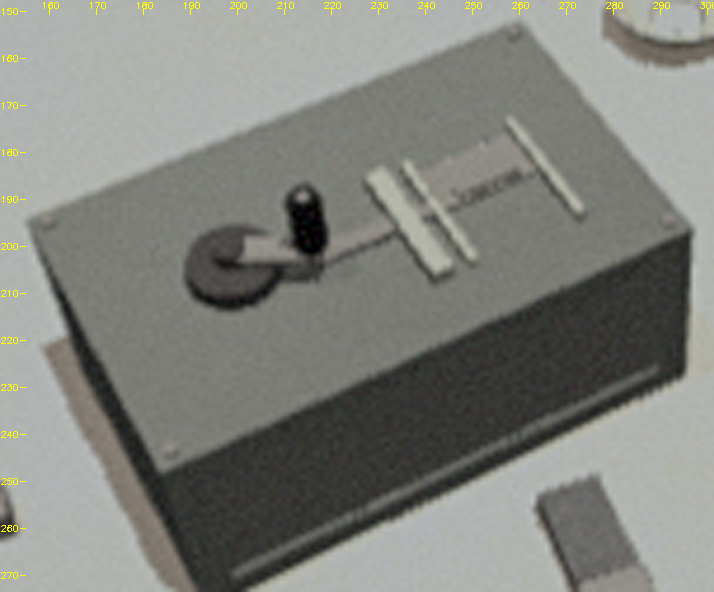

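View pics/rk.png

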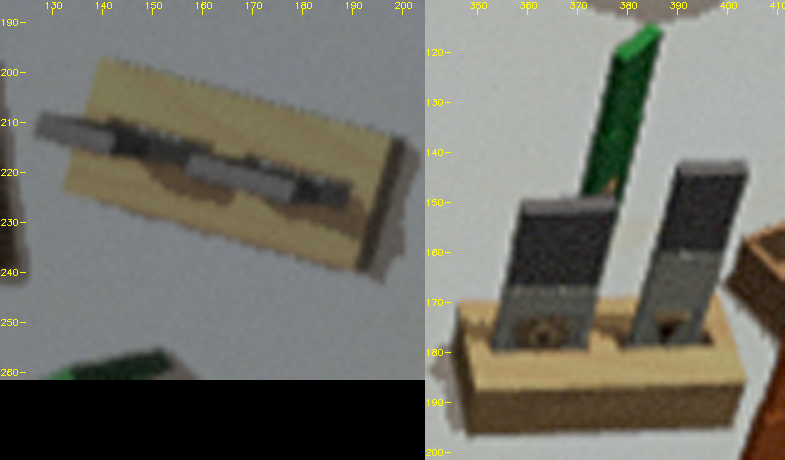

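```bash
python3 - <<'E'
from h import *
from scipy.optimize import least_squares
def fit(loc,z,T,S,x0):
    loc=np.array(loc,float)
    def W(p):
        c,s=np.cos(p[2]),np.sin(p[2]); return np.c_[loc@np.array([[c,s],[-s,c]])+p[:2],np.full(len(loc),z)]
    out={}
    for nm,sel in (('both',(1,1)),('top',(1,0)),('scene',(0,1))):
        f=lambda p:np.r_[(proj('top',W(p))-T).ravel()*sel[0],(proj('scene',W(p))-S).ravel()*sel[1]]
        r=least_squares(f,x0); print(nm,r.x.round(4),'rms',np.sqrt((r.fun**2).sum()/(8*sum(sel))).round(2))
        if nm=='both': b=r.x
    return b
q=lambda X,Y:[(X,Y),(X,-Y),(-X,-Y),(-X,Y)]
T=np.array([[267.5,186.9],[390.5,157.5],[410.1,234.9],[285.9,264.3]])
S=np.array([[296.7,196.6],[183.8,248.1],[155.2,194.3],[260.1,153.0]])
print('box');b=fit(q(100,160),140,T,S,[500,-100,.2])
T=np.array([[139.9,196.9],[197.9,212.5],[191.5,239.5],[132.1,223.5]])
S=np.array([[403.3,185.9],[348.3,187.1],[345.9,169.9],[398.5,169.5]])
print('rack');r=fit(q(37.5,82.5),45,T,S,[500,300,-.26])
M=lambda p,v:np.array([[np.cos(p[2]),-np.sin(p[2])],[np.sin(p[2]),np.cos(p[2])]])@v+p[:2]
ax=M(b,[0,-75]);sl=M(b,[0,75])
print('axis',ax,'slot',sl,'bay+',M(r,[0,39]),'bay-',M(r,[0,-39]))
for n,uv in(('top',[352.5,197.5]),('scene',[213.3,187.9])):
    k=ray(n,[uv],205)[0]; d=k[:2]-ax; print('knob',n,k,np.hypot(*d),np.arctan2(d[1],d[0]))
print('holder',ray('top',[[134.5,211.9],[127.3,209.9],[142.1,214.9]],185),ray('scene',[[396.9,143.3]],185))
E
```

```text
box
both [ 5.634705e+02 -1.483020e+02  2.252000e-01] rms 0.63
top [ 5.647768e+02 -1.483142e+02  2.265000e-01] rms 0.42
scene [ 5.610297e+02 -1.482075e+02  2.237000e-01] rms 0.47
rack
both [ 5.506459e+02  3.099984e+02 -2.762000e-01] rms 0.71
top [ 5.522806e+02  3.104570e+02 -2.653000e-01] rms 0.28
scene [ 5.474306e+02  3.102368e+02 -2.993000e-01] rms 0.4
axis [ 580.21611697 -221.40868874] slot [546.72485199 -75.19536797] bay+ [561.28162575 347.52018113] bay- [540.01012336 272.47670583]
knob top [ 593.03831709 -176.25868729  205.        ] 46.935396523994775 1.294090494371246
knob scene [ 584.86062686 -178.11465824  205.        ] 43.542445370004664 1.4639267528067679
holder [[563.58645291 348.77658019 185.        ]
 [568.56495763 366.34337946 185.        ]
 [556.1846259  330.22082379 185.        ]] [[559.06528471 348.25669939 185.        ]]
```

>>> {"fn": "apply_moves", "kwargs": {"increments": [{"tx": 0.357,"ty": -0.334,"tz": 0.06,"rz": -6},{"tx": 0.357,"ty": -0.334,"tz": 0.06,"rz": -6},{"tx": 0.357,"ty": -0.334,"tz": 0.06,"rz": -6},{"tx": 0.357,"ty": -0.334,"tz": 0.06,"rz": -6},{"tx": 0.357,"ty": -0.334,"tz": 0.06,"rz": -6},{"tx": 0.357,"ty": -0.334,"tz": 0.06,"rz": -6},{"tx": 0.357,"ty": -0.334,"tz": 0.06,"rz": -6},{"tx": 0.357,"ty": -0.334,"tz": 0.06,"rz": -6},{"tx": 0.357,"ty": -0.334,"tz": 0.06,"rz": -6},{"tx": 0.357,"ty": -0.334,"tz": 0.06,"rz": -6},{"tx": 0.357,"ty": -0.334,"tz": 0.06,"rz": -6},{"tx": 0.357,"ty": -0.334,"tz": 0.06,"rz": -6}]}}

```text
$.increments[0]: bad value
```

```bash
python3 - <<'E'
from h import *
s=read_state(); print(s['clock'],s['qpos'].round(3),s['eef_pos'].round(1),s['tool_rot'].round(3))
E
```

```text
0.2 [-1.415  0.629  0.038  1.518 -0.027  0.996 -0.02 ] [142.9 633.7 230.7] [-3.14 -0.    2.92]
```

>>> {"fn": "apply_moves", "kwargs": {"increments": [{"tx": 0.357,"ty": -0.334,"tz": 0.06,"rx": 0,"ry": 0,"rz": -6,"claw": 0.085},{"tx": 0.357,"ty": -0.334,"tz": 0.06,"rx": 0,"ry": 0,"rz": -6,"claw": 0.085},{"tx": 0.357,"ty": -0.334,"tz": 0.06,"rx": 0,"ry": 0,"rz": -6,"claw": 0.085},{"tx": 0.357,"ty": -0.334,"tz": 0.06,"rx": 0,"ry": 0,"rz": -6,"claw": 0.085}]}}

```text
clock: 0.6
eef_pos: [289.0, 497.0, 255.8]
tool_rot: [-3.142, 0.0, 2.392]
force: [0.6, 1.4, -0.3]
width: 85.0
```

```bash
python3 - <<'E'
from h import *
s=read_state(); print(s['clock'],s['qpos'].round(3),s['eef_pos'].round(1),s['tool_rot'].round(3))
E
```

```text
0.6 [-1.219  0.498  0.191  1.707 -0.112  0.947 -0.163] [289.  497.  255.8] [-3.142  0.     2.392]
```

>>> {"fn": "apply_moves", "kwargs": {"increments": [{"tx": 0.3,"ty": -0.674,"tz": 0,"rx": 0,"ry": 0,"rz": -6.83,"claw": 0.085},{"tx": 0.3,"ty": -0.674,"tz": 0,"rx": 0,"ry": 0,"rz": -6.83,"claw": 0.085},{"tx": 0.3,"ty": -0.674,"tz": 0,"rx": 0,"ry": 0,"rz": -6.83,"claw": 0.085},{"tx": 0.3,"ty": -0.674,"tz": 0,"rx": 0,"ry": 0,"rz": -6.83,"claw": 0.085},{"tx": 0.3,"ty": -0.674,"tz": 0,"rx": 0,"ry": 0,"rz": -6.83,"claw": 0.085},{"tx": 0.3,"ty": -0.674,"tz": 0,"rx": 0,"ry": 0,"rz": -6.83,"claw": 0.085},{"tx": 0.3,"ty": -0.674,"tz": 0,"rx": 0,"ry": 0,"rz": -6.83,"claw": 0.085},{"tx": 0.3,"ty": -0.674,"tz": 0,"rx": 0,"ry": 0,"rz": -6.83,"claw": 0.085},{"tx": 0.3,"ty": -0.674,"tz": 0,"rx": 0,"ry": 0,"rz": -6.83,"claw": 0.085},{"tx": 0.3,"ty": -0.674,"tz": 0,"rx": 0,"ry": 0,"rz": -6.83,"claw": 0.085}]}}

```text
clock: 1.6
eef_pos: [491.7, 39.9, 255.8]
tool_rot: [3.141, -0.0, 1.801]
force: [0.3, 0.9, 0.1]
width: 85.1
```

```bash
python3 - <<'E'
from h import *
s=read_state(); print(s['clock'],s['qpos'].round(3),s['eef_pos'].round(1),s['tool_rot'].round(3))
E
```

```text
1.6 [-0.442  0.399  0.424  1.921 -0.212  0.864  0.321] [491.7  39.9 255.8] [ 3.141 -0.     1.801]
```

>>> {"fn": "apply_moves", "kwargs": {"increments": [{"tx": 0.0973,"ty": -0.217,"tz": -0.015,"rx": 0,"ry": 0,"rz": 0,"claw": 0.085},{"tx": 0.0973,"ty": -0.217,"tz": -0.015,"rx": 0,"ry": 0,"rz": 0,"claw": 0.085},{"tx": 0.0973,"ty": -0.217,"tz": -0.015,"rx": 0,"ry": 0,"rz": 0,"claw": 0.085},{"tx": 0.0973,"ty": -0.217,"tz": -0.015,"rx": 0,"ry": 0,"rz": 0,"claw": 0.085},{"tx": 0.0973,"ty": -0.217,"tz": -0.015,"rx": 0,"ry": 0,"rz": 0,"claw": 0.085},{"tx": 0.0973,"ty": -0.217,"tz": -0.015,"rx": 0,"ry": 0,"rz": 0,"claw": 0.085},{"tx": 0.0973,"ty": -0.217,"tz": -0.015,"rx": 0,"ry": 0,"rz": 0,"claw": 0.085}]}}

```text
clock: 2.3
eef_pos: [588.1, -176.1, 240.0]
tool_rot: [-3.14, -0.001, 1.798]
force: [0.1, 1.9, -0.1]
width: 85.4
```

```bash
python3 - <<'E'
from h import *
s=read_state(); print(s['clock'],s['qpos'].round(3),s['eef_pos'].round(1),s['tool_rot'].round(3))
t=get_image('top'); im=get_image('scene')
a=crop(t,290,150,410,250,4);b=crop(im,170,110,270,230,3)
a=cv2.copyMakeBorder(a,0,0,0,0,0);o=np.zeros((400,780,3),np.uint8);o[:400,:480]=a[:400];o[:360,480:780]=b
cv2.imwrite('pics/k1.png',o)
E
```

```text
2.3 [-0.002  0.596  0.405  1.62  -0.27   0.983  0.719] [ 588.1 -176.1  240. ] [-3.140e+00 -1.000e-03  1.798e+00]
```

View pics/k1.png

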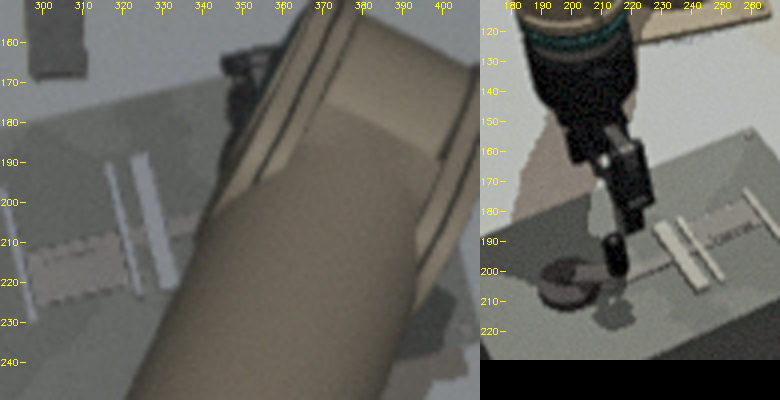

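>>> {"fn": "apply_moves", "kwargs": {"increments": [{"tx": 0.001,"ty": -0.001,"tz": -0.035,"rx": 0,"ry": 0,"rz": 0,"claw": 0.085},{"tx": 0.001,"ty": -0.001,"tz": -0.064,"rx": 0,"ry": 0,"rz": 0,"claw": 0.085},{"tx": 0.001,"ty": -0.001,"tz": -0.064,"rx": 0,"ry": 0,"rz": 0,"claw": 0.085},{"tx": 0.001,"ty": -0.001,"tz": -0.064,"rx": 0,"ry": 0,"rz": 0,"claw": 0.0},{"tx": 0.001,"ty": -0.001,"tz": -0.064,"rx": 0,"ry": 0,"rz": 0,"claw": 0.0},{"tx": 0.001,"ty": -0.001,"tz": -0.064,"rx": 0,"ry": 0,"rz": 0,"claw": 0.0},{"tx": 0.001,"ty": -0.001,"tz": -0.064,"rx": 0,"ry": 0,"rz": 0,"claw": 0.0},{"tx": 0.001,"ty": -0.001,"tz": -0.064,"rx": 0,"ry": 0,"rz": 0,"claw": 0.0},{"tx": 0.001,"ty": -0.001,"tz": -0.064,"rx": 0,"ry": 0,"rz": 0,"claw": 0.0},{"tx": 0.001,"ty": -0.001,"tz": -0.064,"rx": 0,"ry": 0,"rz": 0,"claw": 0.0}]}}

```text
clock: 3.4
eef_pos: [590.3, -176.3, 177.8]
tool_rot: [3.14, 0.0, 1.8]
force: [-0.7, 1.7, 6.6]
width: 18.2
```

```bash
python3 - <<'E'
from h import *
s=read_state(); print(s)
E
```

```text
{'clock': 3.4, 'qpos': array([ 0.01773666,  0.66643448,  0.37447791,  1.68114627, -0.30659596,
        0.85043557,  0.75230998]), 'qd': array([ 0.00071497,  0.0011902 ,  0.00011855, -0.00037012,  0.00199388,
       -0.00107697, -0.00052141]), 'tau': array([ 6.00811522e-01, -5.01467979e+01,  5.85093275e+00, -1.52755487e+01,
        1.78564726e-01, -3.55675891e-01,  2.38169395e-05]), 'eef_pos': array([ 590.29958648, -176.25874411,  177.83725491]), 'tool_rot': array([3.13963794e+00, 3.36374858e-04, 1.80029627e+00]), 'force': array([-0.68936323,  1.65017316,  6.63727551]), 'torque': array([ 0.21445607,  0.13562489, -0.0250909 ]), 'width': 18.15056278763399}
```

>>> {"fn": "apply_moves", "kwargs": {"increments": [{"tx": -0.0078,"ty": 0.001,"tz": 0,"rx": 0,"ry": 0,"rz": 0,"claw": 0.0},{"tx": -0.0156,"ty": 0.0007,"tz": 0,"rx": 0,"ry": 0,"rz": 0,"claw": 0.0},{"tx": -0.0233,"ty": -0.001,"tz": 0,"rx": 0,"ry": 0,"rz": 0,"claw": 0.0},{"tx": -0.0305,"ty": -0.0039,"tz": 0,"rx": 0,"ry": 0,"rz": 0,"claw": 0.0},{"tx": -0.0372,"ty": -0.0081,"tz": 0,"rx": 0,"ry": 0,"rz": 0,"claw": 0.0},{"tx": -0.043,"ty": -0.0134,"tz": 0,"rx": 0,"ry": 0,"rz": 0,"claw": 0.0},{"tx": -0.043,"ty": -0.0134,"tz": 0,"rx": 0,"ry": 0,"rz": 0,"claw": 0.0}]}}

```text
clock: 4.1
eef_pos: [544.7, -189.0, 177.8]
tool_rot: [-3.14, -0.003, 1.8]
force: [-3.4, 3.1, 11.5]
width: 17.9
```

```bash
cat > c.py <<'E'
import numpy as np,sys
a0,st,n=map(float,sys.argv[1:4]); a=np.radians(a0+st*np.arange(1,n+1)); b=np.radians(a0)
for x,y in zip(.045*(np.cos(a)-np.cos(b)),.045*(np.sin(a)-np.sin(b))): print(f"{x:.4f} {y:.4f}")
E
python3 c.py 137.3 15 12
```

```text
-0.0068 -0.0096
-0.0108 -0.0206
-0.0119 -0.0323
-0.0099 -0.0439
-0.0050 -0.0546
0.0026 -0.0636
0.0122 -0.0704
0.0232 -0.0744
0.0349 -0.0755
0.0465 -0.0735
0.0571 -0.0686
0.0661 -0.0610
```

>>> {"fn": "apply_moves", "kwargs": {"increments": [{"tx": -0.0068,"ty": -0.0096,"tz": 0,"rx": 0,"ry": 0,"rz": 0,"claw": 0.0},{"tx": -0.0108,"ty": -0.0206,"tz": 0,"rx": 0,"ry": 0,"rz": 0,"claw": 0.0},{"tx": -0.0119,"ty": -0.0323,"tz": 0,"rx": 0,"ry": 0,"rz": 0,"claw": 0.0},{"tx": -0.0099,"ty": -0.0439,"tz": 0,"rx": 0,"ry": 0,"rz": 0,"claw": 0.0},{"tx": -0.005,"ty": -0.0546,"tz": 0,"rx": 0,"ry": 0,"rz": 0,"claw": 0.0},{"tx": 0.0026,"ty": -0.0636,"tz": 0,"rx": 0,"ry": 0,"rz": 0,"claw": 0.0},{"tx": 0.0026,"ty": -0.0636,"tz": 0,"rx": 0,"ry": 0,"rz": 0,"claw": 0.0}]}}

```text
clock: 4.8
eef_pos: [550.2, -255.2, 177.8]
tool_rot: [3.139, 0.003, 1.799]
force: [1.5, -0.9, 6.0]
width: 18.3
```

>>> {"fn": "apply_moves", "kwargs": {"increments": [{"tx": 0.0096,"ty": -0.0068,"tz": 0,"rx": 0,"ry": 0,"rz": 0,"claw": 0.0},{"tx": 0.0206,"ty": -0.0108,"tz": 0,"rx": 0,"ry": 0,"rz": 0,"claw": 0.0},{"tx": 0.0323,"ty": -0.0119,"tz": 0,"rx": 0,"ry": 0,"rz": 0,"claw": 0.0},{"tx": 0.0439,"ty": -0.0099,"tz": 0,"rx": 0,"ry": 0,"rz": 0,"claw": 0.0},{"tx": 0.0546,"ty": -0.005,"tz": 0,"rx": 0,"ry": 0,"rz": 0,"claw": 0.0},{"tx": 0.0636,"ty": 0.0026,"tz": 0,"rx": 0,"ry": 0,"rz": 0,"claw": 0.0},{"tx": 0.0636,"ty": 0.0026,"tz": 0,"rx": 0,"ry": 0,"rz": 0,"claw": 0.0}]}}

```text
clock: 5.5
eef_pos: [612.7, -248.2, 177.7]
tool_rot: [-3.141, -0.003, 1.802]
force: [-2.9, 3.2, 10.5]
width: 18.1
```

```bash
python3 - <<'E'
from h import *
s=read_state(); print(s['clock'],s['qpos'].round(3),s['force'])
E
```

```text
5.5 [ 0.136  0.729  0.366  1.542 -0.305  0.93   0.833] [-2.8673595   3.20902906 10.52127885]
```

>>> {"fn": "apply_moves", "kwargs": {"increments": [{"tx": 0.0068,"ty": 0.0096,"tz": 0,"rx": 0,"ry": 0,"rz": 0,"claw": 0.0},{"tx": 0.0108,"ty": 0.0206,"tz": 0,"rx": 0,"ry": 0,"rz": 0,"claw": 0.0},{"tx": 0.0119,"ty": 0.0323,"tz": 0,"rx": 0,"ry": 0,"rz": 0,"claw": 0.0},{"tx": 0.0099,"ty": 0.0439,"tz": 0,"rx": 0,"ry": 0,"rz": 0,"claw": 0.0},{"tx": 0.005,"ty": 0.0546,"tz": 0,"rx": 0,"ry": 0,"rz": 0,"claw": 0.0},{"tx": -0.0026,"ty": 0.0636,"tz": 0,"rx": 0,"ry": 0,"rz": 0,"claw": 0.0},{"tx": -0.0122,"ty": 0.0704,"tz": 0,"rx": 0,"ry": 0,"rz": 0,"claw": 0.0},{"tx": -0.0232,"ty": 0.0744,"tz": 0,"rx": 0,"ry": 0,"rz": 0,"claw": 0.0},{"tx": -0.0349,"ty": 0.0755,"tz": 0,"rx": 0,"ry": 0,"rz": 0,"claw": 0.0},{"tx": -0.0465,"ty": 0.0735,"tz": 0,"rx": 0,"ry": 0,"rz": 0,"claw": 0.0},{"tx": -0.0571,"ty": 0.0686,"tz": 0,"rx": 0,"ry": 0,"rz": 0,"claw": 0.0},{"tx": -0.0661,"ty": 0.061,"tz": 0,"rx": 0,"ry": 0,"rz": 0,"claw": 0.0}]}}

```text
clock: 6.7
eef_pos: [546.7, -186.9, 177.8]
tool_rot: [3.14, -0.004, 1.802]
force: [-1.1, 4.5, 10.1]
width: 18.0
```

>>> {"fn": "apply_moves", "kwargs": {"increments": [{"tx": -0.0068,"ty": -0.0096,"tz": 0,"rx": 0,"ry": 0,"rz": 0,"claw": 0.0},{"tx": -0.0108,"ty": -0.0206,"tz": 0,"rx": 0,"ry": 0,"rz": 0,"claw": 0.0},{"tx": -0.0119,"ty": -0.0323,"tz": 0,"rx": 0,"ry": 0,"rz": 0,"claw": 0.0},{"tx": -0.0099,"ty": -0.0439,"tz": 0,"rx": 0,"ry": 0,"rz": 0,"claw": 0.0},{"tx": -0.005,"ty": -0.0546,"tz": 0,"rx": 0,"ry": 0,"rz": 0,"claw": 0.0},{"tx": 0.0026,"ty": -0.0636,"tz": 0,"rx": 0,"ry": 0,"rz": 0,"claw": 0.0},{"tx": 0.0122,"ty": -0.0704,"tz": 0,"rx": 0,"ry": 0,"rz": 0,"claw": 0.0},{"tx": 0.0232,"ty": -0.0744,"tz": 0,"rx": 0,"ry": 0,"rz": 0,"claw": 0.0},{"tx": 0.0349,"ty": -0.0755,"tz": 0,"rx": 0,"ry": 0,"rz": 0,"claw": 0.0},{"tx": 0.0465,"ty": -0.0735,"tz": 0,"rx": 0,"ry": 0,"rz": 0,"claw": 0.0},{"tx": 0.0571,"ty": -0.0686,"tz": 0,"rx": 0,"ry": 0,"rz": 0,"claw": 0.0},{"tx": 0.0571,"ty": -0.0686,"tz": 0,"rx": 0,"ry": 0,"rz": 0,"claw": 0.0}]}}

```text
clock: 7.9
eef_pos: [604.5, -255.9, 177.8]
tool_rot: [3.141, -0.003, 1.802]
force: [-0.9, 4.0, 10.0]
width: 18.2
```

```bash
python3 - <<'E'
from h import *
s=read_state(); print(s['clock'],s['qpos'].round(3),s['force'])
d=s['eef_pos'][:2]-[579.2,-219.5]; print(np.hypot(*d),np.degrees(np.arctan2(d[1],d[0])))
E
python3 c.py 302.3 10 12
```

```text
7.9 [ 0.15   0.722  0.366  1.558 -0.305  0.92   0.85 ] [-0.92449742  4.01995109 10.00380239]
44.3424664291583 -55.17300107298163
0.0062 0.0048
0.0116 0.0105
0.0158 0.0171
0.0188 0.0244
0.0205 0.0320
0.0209 0.0398
0.0199 0.0476
0.0176 0.0551
0.0140 0.0621
0.0092 0.0683
0.0035 0.0736
-0.0031 0.0779
```

>>> {"fn": "apply_moves", "kwargs": {"increments": [{"tx": 0.0062,"ty": 0.0048,"tz": 0,"rx": 0,"ry": 0,"rz": 0,"claw": 0.0},{"tx": 0.0116,"ty": 0.0105,"tz": 0,"rx": 0,"ry": 0,"rz": 0,"claw": 0.0},{"tx": 0.0158,"ty": 0.0171,"tz": 0,"rx": 0,"ry": 0,"rz": 0,"claw": 0.0},{"tx": 0.0188,"ty": 0.0244,"tz": 0,"rx": 0,"ry": 0,"rz": 0,"claw": 0.0},{"tx": 0.0205,"ty": 0.032,"tz": 0,"rx": 0,"ry": 0,"rz": 0,"claw": 0.0},{"tx": 0.0209,"ty": 0.0398,"tz": 0,"rx": 0,"ry": 0,"rz": 0,"claw": 0.0},{"tx": 0.0199,"ty": 0.0476,"tz": 0,"rx": 0,"ry": 0,"rz": 0,"claw": 0.0},{"tx": 0.0199,"ty": 0.0476,"tz": 0,"rx": 0,"ry": 0,"rz": 0,"claw": 0.0}]}}

```text
clock: 8.7
eef_pos: [622.1, -211.0, 177.8]
tool_rot: [-3.14, 0.0, 1.8]
force: [-3.1, 0.9, 9.1]
width: 18.4
```

```bash
cat > st.py <<'E'
from h import *
s=read_state(); print(s['clock'],s['eef_pos'].round(1),s['tool_rot'].round(3),s['width'].round(1),'F',s['force'].round(1),'T',s['torque'].round(2),'q',s['qpos'].round(2))
d=s['eef_pos'][:2]-[579.2,-219.5]; print(np.hypot(*d),np.degrees(np.arctan2(d[1],d[0])))
E
python3 st.py; python3 c.py 12.3 10 9
```

```text
-0.0023 0.0075
-0.0059 0.0145
-0.0107 0.0207
-0.0164 0.0260
-0.0230 0.0303
-0.0303 0.0333
-0.0379 0.0350
-0.0458 0.0354
-0.0536 0.0344Traceback (most recent call last):
  File "st.py", line 2, in <module>
    s=read_state(); print(s['clock'],s['eef_pos'].round(1),s['tool_rot'].round(3),s['width'].round(1),'F',s['force'].round(1),'T',s['torque'].round(2),'q',s['qpos'].round(2))
                                                                                  ^^^^^^^^^^^^^^^^
AttributeError: 'float' object has no attribute 'round'
```

>>> {"fn": "apply_moves", "kwargs": {"increments": [{"tx": -0.0023,"ty": 0.0075,"tz": 0,"rx": 0,"ry": 0,"rz": 0,"claw": 0.0},{"tx": -0.0059,"ty": 0.0145,"tz": 0,"rx": 0,"ry": 0,"rz": 0,"claw": 0.0},{"tx": -0.0059,"ty": 0.0145,"tz": 0,"rx": 0,"ry": 0,"rz": 0,"claw": 0.0}]}}

```text
clock: 9.0
eef_pos: [621.1, -208.7, 178.3]
tool_rot: [3.134, 0.022, 1.795]
force: [11.1, -21.8, -8.6]
width: 18.0
```

```bash
sed -i "s/s\['width'\].round(1)/round(s['width'],1)/" st.py; python3 st.py
```

```text
9.0 [ 621.1 -208.7  178.3] [3.134 0.022 1.795] 18.0 F [ 11.1 -21.8  -8.6] T [-4.33 -2.35  0.01] q [ 0.05  0.71  0.38  1.58 -0.3   0.89  0.76]
43.26253937091737 14.396305054766138
```

>>> {"fn": "apply_moves", "kwargs": {"increments": [{"tx": 0.0035,"ty": -0.011,"tz": 0,"rx": 0,"ry": 0,"rz": 0,"claw": 0.0},{"tx": 0.0035,"ty": -0.011,"tz": 0,"rx": 0,"ry": 0,"rz": 0,"claw": 0.0},{"tx": 0.0035,"ty": -0.011,"tz": 0,"rx": 0,"ry": 0,"rz": 0,"claw": 0.085},{"tx": 0.0035,"ty": -0.011,"tz": 0,"rx": 0,"ry": 0,"rz": 0,"claw": 0.085},{"tx": 0.0035,"ty": -0.011,"tz": 0,"rx": 0,"ry": 0,"rz": 0,"claw": 0.085},{"tx": 0.0035,"ty": -0.011,"tz": 0,"rx": 0,"ry": 0,"rz": 0,"claw": 0.085},{"tx": 0.0035,"ty": -0.011,"tz": 0,"rx": 0,"ry": 0,"rz": 0,"claw": 0.085}]}}

```text
clock: 9.7
eef_pos: [621.0, -206.9, 176.4]
tool_rot: [-3.141, -0.001, 1.8]
force: [0.2, 0.3, 1.0]
width: 84.7
```

```bash
python3 st.py
```

```text
9.7 [ 621.  -206.9  176.4] [-3.141e+00 -1.000e-03  1.800e+00] 84.7 F [0.2 0.3 1. ] T [ 0.05  0.04 -0.04] q [ 0.07  0.72  0.37  1.57 -0.31  0.91  0.77]
43.688851934990986 16.804376834763914
```

>>> {"fn": "apply_moves", "kwargs": {"increments": [{"tx": 0,"ty": 0,"tz": 0.05,"rx": 0,"ry": 0,"rz": 0,"claw": 0.085},{"tx": 0,"ty": 0,"tz": 0.1,"rx": 0,"ry": 0,"rz": 0,"claw": 0.085},{"tx": -0.0597,"ty": 0.555,"tz": 0.104,"rx": 0,"ry": 0,"rz": -5.83,"claw": 0.085},{"tx": -0.0597,"ty": 0.555,"tz": 0.104,"rx": 0,"ry": 0,"rz": -5.83,"claw": 0.085},{"tx": -0.0597,"ty": 0.555,"tz": 0.104,"rx": 0,"ry": 0,"rz": -5.83,"claw": 0.085},{"tx": -0.0597,"ty": 0.555,"tz": 0.104,"rx": 0,"ry": 0,"rz": -5.83,"claw": 0.085},{"tx": -0.0597,"ty": 0.555,"tz": 0.104,"rx": 0,"ry": 0,"rz": -5.83,"claw": 0.085},{"tx": -0.0597,"ty": 0.555,"tz": 0.104,"rx": 0,"ry": 0,"rz": -5.83,"claw": 0.085},{"tx": -0.0597,"ty": 0.555,"tz": 0.104,"rx": 0,"ry": 0,"rz": -5.83,"claw": 0.085},{"tx": -0.0597,"ty": 0.555,"tz": 0.104,"rx": 0,"ry": 0,"rz": -5.83,"claw": 0.085},{"tx": -0.0597,"ty": 0.555,"tz": 0.104,"rx": 0,"ry": 0,"rz": -5.83,"claw": 0.085},{"tx": -0.0597,"ty": 0.555,"tz": 0.104,"rx": 0,"ry": 0,"rz": -5.83,"claw": 0.085}]}}

```text
clock: 10.9
eef_pos: [567.1, 292.1, 280.4]
tool_rot: [3.142, -0.0, 1.292]
force: [0.5, 0.3, 0.3]
width: 84.6
```

```bash
python3 st.py
```

```text
10.9 [567.1 292.1 280.4] [ 3.142 -0.     1.292] 84.6 F [0.5 0.3 0.3] T [-0.06 -0.05  0.01] q [-0.84  0.62  0.56  1.5  -0.35  1.12 -0.49]
511.70738785751985 91.3599724690093
```

>>> {"fn": "apply_moves", "kwargs": {"increments": [{"tx": -0.0058,"ty": 0.0561,"tz": 0,"rx": 0,"ry": 0,"rz": 0,"claw": 0.085},{"tx": -0.0058,"ty": 0.0561,"tz": 0,"rx": 0,"ry": 0,"rz": 0,"claw": 0.085},{"tx": -0.0058,"ty": 0.0561,"tz": 0,"rx": 0,"ry": 0,"rz": 0,"claw": 0.085},{"tx": -0.0058,"ty": 0.0561,"tz": 0,"rx": 0,"ry": 0,"rz": 0,"claw": 0.085}]}}

```text
clock: 11.3
eef_pos: [562.3, 344.3, 280.3]
tool_rot: [3.141, 0.001, 1.29]
force: [0.5, -2.0, 0.3]
width: 85.3
```

```bash
python3 st.py; python3 - <<'E'
from h import *
t=get_image('top'); im=get_image('scene'); np.savez('im2.npz',t=t,s=im)
a=crop(t,275,165,400,245,3.5);b=crop(im,335,75,420,205,3.5);c=crop(im,185,160,300,215,3.5)
o=np.zeros((480,790,3),np.uint8)
o[:a.shape[0],:a.shape[1]]=a;o[:b.shape[0],450:450+b.shape[1]]=b;o[285:285+c.shape[0],:c.shape[1]]=c
cv2.imwrite('pics/k2.png',o)
E
```

```text
11.3 [562.3 344.3 280.3] [3.141e+00 1.000e-03 1.290e+00] 85.3 F [ 0.5 -2.   0.3] T [-0.06 -0.07  0.04] q [-0.9   0.66  0.56  1.44 -0.36  1.15 -0.57]
564.0352393488002 91.71440937323692
```

View pics/k2.png

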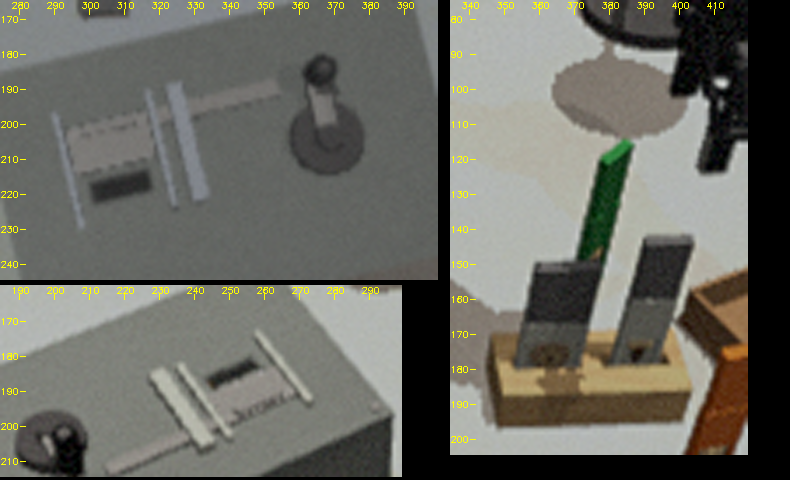

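```bash
python3 - <<'E'
from h import *
d=np.load('im2.npz')
for n,k,(x0,y0,x1,y1) in(('top','t',(297,208,322,228)),('scene','s',(242,176,262,194))):
    g=d[k].astype(float).mean(2); sub=g[y0:y1,x0:x1]
    w=np.clip(np.percentile(sub,60)-15-sub,0,25)
    nl,lab,stt,cen=cv2.connectedComponentsWithStats((w>8).astype(np.uint8)); i=1+stt[1:,4].argmax(); 
    m=(cv2.dilate((lab==i).astype(np.uint8),np.ones((3,3)))>0)*w
    yy,xx=np.mgrid[y0:y1,x0:x1]; c=[(m*xx).sum()/m.sum(),(m*yy).sum()/m.sum()]
    print(n,c,stt[i],'at140',ray(n,[c],140),'132',ray(n,[c],132)[0],'pred',proj(n,[[546.7,-75.2,140]]))
E
```

```text
top [np.float64(309.14400693412585), np.float64(217.8132738979693)] [  4   5  18  10 113] at140 [[547.47207506 -75.04608752 140.        ]] 132 [547.69690062 -75.28502488 132.        ] pred [[309.20867843 218.12197897]]
scene [np.float64(250.7811201266574), np.float64(184.6710864832772)] [ 1  4 17 10 71] at140 [[544.02588125 -75.05152201 140.        ]] 132 [536.76437111 -73.55967776 132.        ] pred [[250.98818082 185.3769724 ]]
```

>>> {"fn": "apply_moves", "kwargs": {"increments": [{"tx": -0.001,"ty": 0.0039,"tz": -0.05,"rx": 0,"ry": 0,"rz": 0,"claw": 0.085},{"tx": -0.001,"ty": 0.0039,"tz": -0.085,"rx": 0,"ry": 0,"rz": 0,"claw": 0.085},{"tx": -0.001,"ty": 0.0039,"tz": -0.11,"rx": 0,"ry": 0,"rz": 0,"claw": 0.085},{"tx": -0.001,"ty": 0.0039,"tz": -0.135,"rx": 0,"ry": 0,"rz": 0,"claw": 0.085},{"tx": -0.001,"ty": 0.0039,"tz": -0.135,"rx": 0,"ry": 0,"rz": 0,"claw": 0.085}]}}

```text
clock: 11.9
eef_pos: [559.2, 347.0, 142.1]
tool_rot: [-3.137, 0.005, 1.289]
force: [-0.7, 0.3, -0.0]
width: 85.1
```

```bash
python3 st.py
```

```text
11.9 [559.2 347.  142.1] [-3.137  0.005  1.289] 85.1 F [-0.7  0.3 -0. ] T [ 0.03  0.03 -0.  ] q [-0.87  0.79  0.49  1.58 -0.44  0.89 -0.5 ]
566.9008255803637 92.02001719592413
```

>>> {"fn": "apply_moves", "kwargs": {"increments": [{"tx": 0,"ty": 0,"tz": 0,"rx": 0,"ry": 0,"rz": 0,"claw": 0.085},{"tx": 0,"ty": 0,"tz": 0,"rx": 0,"ry": 0,"rz": 0,"claw": 0.0},{"tx": 0,"ty": 0,"tz": 0,"rx": 0,"ry": 0,"rz": 0,"claw": 0.0},{"tx": 0,"ty": 0,"tz": 0,"rx": 0,"ry": 0,"rz": 0,"claw": 0.0},{"tx": 0,"ty": 0,"tz": 0,"rx": 0,"ry": 0,"rz": 0,"claw": 0.0},{"tx": 0,"ty": 0,"tz": 0,"rx": 0,"ry": 0,"rz": 0,"claw": 0.0},{"tx": 0,"ty": 0,"tz": 0,"rx": 0,"ry": 0,"rz": 0,"claw": 0.0},{"tx": 0,"ty": 0,"tz": 0,"rx": 0,"ry": 0,"rz": 0,"claw": 0.0}]}}

```text
clock: 12.7
eef_pos: [561.0, 350.2, 145.7]
tool_rot: [3.142, -0.001, 1.292]
force: [-1.3, 0.6, 4.0]
width: 11.2
```

```bash
python3 st.py
```

```text
12.7 [561.  350.2 145.7] [ 3.142e+00 -1.000e-03  1.292e+00] 11.2 F [-1.3  0.6  4. ] T [0.03 0.35 0.02] q [-0.87  0.79  0.49  1.57 -0.44  0.89 -0.5 ]
570.0016002692306 91.82999947478862
```

>>> {"fn": "apply_moves", "kwargs": {"increments": [{"tx": 0,"ty": 0,"tz": 0.02,"rx": 0,"ry": 0,"rz": 0,"claw": 0.0},{"tx": 0,"ty": 0,"tz": 0.05,"rx": 0,"ry": 0,"rz": 0,"claw": 0.0},{"tx": 0,"ty": 0,"tz": 0.08,"rx": 0,"ry": 0,"rz": 0,"claw": 0.0},{"tx": 0,"ty": 0,"tz": 0.11,"rx": 0,"ry": 0,"rz": 0,"claw": 0.0},{"tx": 0,"ty": 0,"tz": 0.14,"rx": 0,"ry": 0,"rz": 0,"claw": 0.0},{"tx": 0,"ty": 0,"tz": 0.165,"rx": 0,"ry": 0,"rz": 0,"claw": 0.0},{"tx": 0,"ty": 0,"tz": 0.165,"rx": 0,"ry": 0,"rz": 0,"claw": 0.0},{"tx": 0,"ty": 0,"tz": 0.165,"rx": 0,"ry": 0,"rz": 0,"claw": 0.0}]}}

```text
clock: 13.5
eef_pos: [560.7, 349.7, 309.6]
tool_rot: [-3.141, 0.0, 1.291]
force: [-0.2, -0.8, -2.3]
width: 11.2
```

```bash
python3 st.py
```

```text
13.5 [560.7 349.7 309.6] [-3.141  0.     1.291] 11.2 F [-0.2 -0.8 -2.3] T [-0.06  0.01  0.03] q [-0.91  0.64  0.57  1.39 -0.35  1.22 -0.59]
569.5228836032277 91.86327216919435
```

>>> {"fn": "apply_moves", "kwargs": {"increments": [{"tx": -0.001,"ty": -0.03,"tz": 0,"rx": 0,"ry": 0,"rz": 0.5,"claw": 0.0},{"tx": -0.002,"ty": -0.07,"tz": 0,"rx": 0,"ry": 0,"rz": 1.1,"claw": 0.0},{"tx": -0.004,"ty": -0.112,"tz": 0,"rx": 0,"ry": 0,"rz": 1.7,"claw": 0.0},{"tx": -0.005,"ty": -0.155,"tz": 0,"rx": 0,"ry": 0,"rz": 2.3,"claw": 0.0},{"tx": -0.007,"ty": -0.198,"tz": 0,"rx": 0,"ry": 0,"rz": 2.9,"claw": 0.0},{"tx": -0.008,"ty": -0.241,"tz": 0,"rx": 0,"ry": 0,"rz": 3.5,"claw": 0.0},{"tx": -0.01,"ty": -0.284,"tz": 0,"rx": 0,"ry": 0,"rz": 4.1,"claw": 0.0},{"tx": -0.011,"ty": -0.327,"tz": 0,"rx": 0,"ry": 0,"rz": 4.7,"claw": 0.0},{"tx": -0.013,"ty": -0.37,"tz": 0,"rx": 0,"ry": 0,"rz": 5.3,"claw": 0.0},{"tx": -0.014,"ty": -0.403,"tz": 0,"rx": 0,"ry": 0,"rz": 5.79,"claw": 0.0},{"tx": -0.0145,"ty": -0.423,"tz": 0,"rx": 0,"ry": 0,"rz": 5.79,"claw": 0.0},{"tx": -0.0145,"ty": -0.423,"tz": 0,"rx": 0,"ry": 0,"rz": 5.79,"claw": 0.0}]}}

```text
clock: 14.7
eef_pos: [544.8, -77.2, 308.7]
tool_rot: [-3.138, 0.001, 1.79]
force: [0.8, 0.0, -1.2]
width: 11.5
```

```bash
python3 st.py
```

```text
14.7 [544.8 -77.2 308.7] [-3.138e+00  1.000e-03  1.790e+00] 11.5 F [ 0.8  0.  -1.2] T [ 0.01  0.   -0.03] q [-0.24  0.44  0.49  1.7  -0.23  1.06  0.54]
146.4236107936401 103.5763979882376
```

>>> {"fn": "apply_moves", "kwargs": {"increments": [{"tx": 0,"ty": 0,"tz": -0.012,"rx": 0,"ry": 0,"rz": 0,"claw": 0.0},{"tx": 0,"ty": 0,"tz": -0.012,"rx": 0,"ry": 0,"rz": 0,"claw": 0.0},{"tx": 0,"ty": 0,"tz": -0.012,"rx": 0,"ry": 0,"rz": 0,"claw": 0.0}]}}

```text
clock: 15.0
eef_pos: [546.0, -71.2, 297.0]
tool_rot: [-3.139, -0.001, 1.799]
force: [0.1, 0.1, -1.7]
width: 11.6
```

```bash
python3 st.py; python3 - <<'E'
from h import *
t=get_image('top'); im=get_image('scene'); np.savez('im3.npz',t=t,s=im)
s=read_state(); p=s['eef_pos']; print(p,s['tool_rot'])
# predicted bar edges given TCP offset +1.9 along bar y
y=s['tool_rot'][2]-np.pi/2; by=np.array([-np.sin(y),np.cos(y),0]); bx=np.array([np.cos(y),np.sin(y),0])
c=np.array([p[0],p[1],0])-1.9*by; f=p[2]-135.7
for h in (12,45,100): print(h,[proj('scene',c+a*bx+b*by+[0,0,f+h]).round(2).tolist()[0] for a,b in((6,20),(6,-20))])
print('slot pred',proj('scene',[[546.6,-75.2,140]]))
cv2.imwrite('pics/b1.png',crop(im,210,90,300,205,5))
E
```

```text
15.0 [546.  -71.2 297. ] [-3.139e+00 -1.000e-03  1.799e+00] 11.6 F [ 0.1  0.1 -1.7] T [-0.02 -0.01 -0.  ] q [-0.24  0.45  0.48  1.72 -0.24  1.03  0.55]
151.96318714920957 102.60016093468982
[546.58640776 -71.93922675 297.96931664] [-3.14121978e+00 -3.25685531e-04  1.79853222e+00]
12 [[258.52, 175.12], [245.12, 180.82]]
45 [[257.97, 166.22], [244.22, 171.95]]
100 [[256.98, 150.37], [242.63, 156.13]]
slot pred [[250.97844179 185.35100521]]
```

View pics/b1.png

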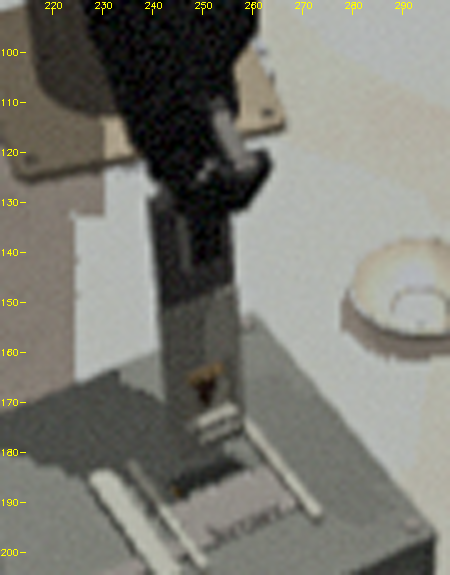

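```bash
python3 - <<'E'
from h import *
g=np.load('im3.npz')['s'].astype(float).mean(2); g=cv2.GaussianBlur(g,(1,5),0.1,sigmaY=1.2)
p=np.array([546.5,-71.9,298.]);y=1.7985-np.pi/2; by=np.array([-np.sin(y),np.cos(y),0]); bx=np.array([np.cos(y),np.sin(y),0])
c=np.array([p[0],p[1],0])-1.9*by; f=p[2]-135.7; H=np.linspace(12,170,60)
def edge(r,x):
    xs=np.arange(int(x)-4,int(x)+6); d=np.abs(np.diff(g[r,xs])); k=d.argmax(); sl=slice(max(k-1,0),k+2); return ((xs[:-1]+.5)[sl]*d[sl]).sum()/d[sl].sum()
L={}
for nm,a,bb in(('L',6,-20),('R',6,20)):
    q=proj('scene',[c+a*bx+bb*by+[0,0,f+h] for h in H]); q=q[q[:,1].argsort()]
    L[nm]=[(r,round(edge(r,np.interp(r,q[:,1],q[:,0]))-np.interp(r,q[:,1],q[:,0]),2)) for r in range(138,172,3)]
    print(nm,L[nm])
# px per mm along by
print((proj('scene',[c+by+[0,0,f+90]])-proj('scene',[c+[0,0,f+90]])))
E
```

```text
L [(138, np.float64(-0.93)), (141, np.float64(-0.86)), (144, np.float64(-0.88)), (147, np.float64(-0.85)), (150, np.float64(-0.94)), (153, np.float64(-1.42)), (156, np.float64(-1.28)), (159, np.float64(-1.36)), (162, np.float64(-1.39)), (165, np.float64(-1.55)), (168, np.float64(-1.37)), (171, np.float64(-1.65))]
R [(138, np.float64(-0.11)), (141, np.float64(-0.2)), (144, np.float64(-0.28)), (147, np.float64(-0.11)), (150, np.float64(0.22)), (153, np.float64(0.21)), (156, np.float64(0.48)), (159, np.float64(0.25)), (162, np.float64(-0.06)), (165, np.float64(-0.26)), (168, np.float64(0.16)), (171, np.float64(0.13))]
[[ 0.35489242 -0.14284896]]
```

>>> {"fn": "apply_moves", "kwargs": {"increments": [{"tx": -0.0004,"ty": -0.0018,"tz": -0.015,"rx": 0,"ry": 0,"rz": 0,"claw": 0.0},{"tx": -0.0004,"ty": -0.0018,"tz": -0.015,"rx": 0,"ry": 0,"rz": 0,"claw": 0.0},{"tx": -0.0004,"ty": -0.0018,"tz": -0.015,"rx": 0,"ry": 0,"rz": 0,"claw": 0.0},{"tx": -0.0004,"ty": -0.0018,"tz": -0.015,"rx": 0,"ry": 0,"rz": 0,"claw": 0.0},{"tx": -0.0004,"ty": -0.0018,"tz": -0.015,"rx": 0,"ry": 0,"rz": 0,"claw": 0.0},{"tx": -0.0004,"ty": -0.0018,"tz": -0.015,"rx": 0,"ry": 0,"rz": 0,"claw": 0.0}]}}

```text
clock: 15.7
eef_pos: [546.3, -74.9, 283.7]
tool_rot: [3.141, 0.0, 1.797]
force: [-0.1, -0.4, -0.8]
width: 11.5
```

```bash
for i in 1 2 3; do python3 st.py|head -1; done
```

```text
15.7 [546.3 -74.9 283.7] [3.141 0.    1.797] 11.5 F [-0.1 -0.4 -0.8] T [-0.03 -0.02  0.02] q [-0.23  0.46  0.48  1.74 -0.25  1.    0.56]
15.7 [546.3 -74.9 283.7] [3.141 0.    1.797] 11.5 F [-0.1 -0.4 -0.8] T [-0.03 -0.02  0.02] q [-0.23  0.46  0.48  1.74 -0.25  1.    0.56]
15.7 [546.3 -74.9 283.7] [3.141 0.    1.797] 11.5 F [-0.1 -0.4 -0.8] T [-0.03 -0.02  0.02] q [-0.23  0.46  0.48  1.74 -0.25  1.    0.56]
```

>>> {"fn": "apply_moves", "kwargs": {"increments": [{"tx": -0.0002,"ty": 0.0014,"tz": 0,"rx": 0,"ry": 0,"rz": 0,"claw": 0.0},{"tx": -0.0002,"ty": 0.0014,"tz": 0,"rx": 0,"ry": 0,"rz": 0,"claw": 0.0},{"tx": -0.0002,"ty": 0.0014,"tz": -0.004,"rx": 0,"ry": 0,"rz": 0,"claw": 0.0},{"tx": -0.0002,"ty": 0.0014,"tz": -0.008,"rx": 0,"ry": 0,"rz": 0,"claw": 0.0},{"tx": -0.0002,"ty": 0.0014,"tz": -0.012,"rx": 0,"ry": 0,"rz": 0,"claw": 0.0},{"tx": -0.0002,"ty": 0.0014,"tz": -0.015,"rx": 0,"ry": 0,"rz": 0,"claw": 0.0},{"tx": -0.0002,"ty": 0.0014,"tz": -0.015,"rx": 0,"ry": 0,"rz": 0,"claw": 0.0}]}}

```text
clock: 16.4
eef_pos: [545.5, -73.4, 267.6]
tool_rot: [-3.14, -0.0, 1.797]
force: [-0.4, -0.2, -1.1]
width: 11.2
```

```bash
python3 st.py|head -1
```

```text
16.4 [545.5 -73.4 267.6] [-3.14  -0.     1.797] 11.2 F [-0.4 -0.2 -1.1] T [ 0.01 -0.   -0.01] q [-0.23  0.48  0.47  1.76 -0.26  0.96  0.57]
```

>>> {"fn": "apply_moves", "kwargs": {"increments": [{"tx": 0,"ty": 0,"tz": -0.003,"rx": 0,"ry": 0,"rz": 0,"claw": 0.0},{"tx": 0,"ty": 0,"tz": -0.006,"rx": 0,"ry": 0,"rz": 0,"claw": 0.0},{"tx": 0,"ty": 0,"tz": -0.009,"rx": 0,"ry": 0,"rz": 0,"claw": 0.0},{"tx": 0,"ty": 0,"tz": -0.012,"rx": 0,"ry": 0,"rz": 0,"claw": 0.0},{"tx": 0,"ty": 0,"tz": -0.012,"rx": 0,"ry": 0,"rz": 0,"claw": 0.0}]}}

```text
clock: 16.9
eef_pos: [545.7, -73.4, 255.8]
tool_rot: [-3.141, -0.0, 1.797]
force: [0.0, 0.4, -1.3]
width: 11.2
```

```bash
python3 st.py|head -1
```

```text
16.9 [545.7 -73.4 255.8] [-3.141 -0.     1.797] 11.2 F [ 0.   0.4 -1.3] T [-0.04  0.16 -0.04] q [-0.23  0.49  0.46  1.78 -0.27  0.94  0.58]
```

>>> {"fn": "apply_moves", "kwargs": {"increments": [{"tx": 0,"ty": 0,"tz": -0.004,"rx": 0,"ry": 0,"rz": 0,"claw": 0.0},{"tx": 0,"ty": 0,"tz": -0.008,"rx": 0,"ry": 0,"rz": 0,"claw": 0.0},{"tx": 0,"ty": 0,"tz": -0.012,"rx": 0,"ry": 0,"rz": 0,"claw": 0.0},{"tx": 0,"ty": 0,"tz": -0.016,"rx": 0,"ry": 0,"rz": 0,"claw": 0.0},{"tx": 0,"ty": 0,"tz": -0.02,"rx": 0,"ry": 0,"rz": 0,"claw": 0.0},{"tx": 0,"ty": 0,"tz": -0.02,"rx": 0,"ry": 0,"rz": 0,"claw": 0.0}]}}

```text
clock: 17.5
eef_pos: [545.7, -73.3, 235.6]
tool_rot: [-3.141, -0.0, 1.797]
force: [-0.9, 0.3, -1.8]
width: 11.7
```

```bash
python3 st.py|head -1
```

```text
17.5 [545.7 -73.3 235.6] [-3.141 -0.     1.797] 11.7 F [-0.9  0.3 -1.8] T [-0.03  0.3  -0.03] q [-0.22  0.52  0.45  1.8  -0.28  0.89  0.59]
```

>>> {"fn": "apply_moves", "kwargs": {"increments": [{"tx": -0.0004,"ty": 0,"tz": -0.004,"rx": 0,"ry": 0,"rz": 0,"claw": 0.0},{"tx": -0.0004,"ty": 0,"tz": -0.01,"rx": 0,"ry": 0,"rz": 0,"claw": 0.0},{"tx": -0.0004,"ty": 0,"tz": -0.016,"rx": 0,"ry": 0,"rz": 0,"claw": 0.0},{"tx": -0.0004,"ty": 0,"tz": -0.022,"rx": 0,"ry": 0,"rz": 0,"claw": 0.0},{"tx": -0.0004,"ty": 0,"tz": -0.028,"rx": 0,"ry": 0,"rz": 0,"claw": 0.0},{"tx": -0.0004,"ty": 0,"tz": -0.034,"rx": 0,"ry": 0,"rz": 0,"claw": 0.0},{"tx": -0.0004,"ty": 0,"tz": -0.04,"rx": 0,"ry": 0,"rz": 0,"claw": 0.0},{"tx": -0.0004,"ty": 0,"tz": -0.04,"rx": 0,"ry": 0,"rz": 0,"claw": 0.0}]}}

```text
clock: 18.3
eef_pos: [545.3, -73.3, 195.4]
tool_rot: [-3.141, -0.0, 1.797]
force: [-0.2, -0.5, -1.8]
width: 11.3
```

```bash
python3 st.py|head -1
```

```text
18.3 [545.3 -73.3 195.4] [-3.141 -0.     1.797] 11.3 F [-0.2 -0.5 -1.8] T [-0.02  0.06  0.03] q [-0.2   0.56  0.43  1.85 -0.31  0.8   0.62]
```

Free again; last 34.7 mm.

>>> {"fn": "apply_moves", "kwargs": {"increments": [{"tx": 0,"ty": 0,"tz": -0.004,"rx": 0,"ry": 0,"rz": 0,"claw": 0.0},{"tx": 0,"ty": 0,"tz": -0.01,"rx": 0,"ry": 0,"rz": 0,"claw": 0.0},{"tx": 0,"ty": 0,"tz": -0.016,"rx": 0,"ry": 0,"rz": 0,"claw": 0.0},{"tx": 0,"ty": 0,"tz": -0.022,"rx": 0,"ry": 0,"rz": 0,"claw": 0.0},{"tx": 0,"ty": 0,"tz": -0.028,"rx": 0,"ry": 0,"rz": 0,"claw": 0.0},{"tx": 0,"ty": 0,"tz": -0.032,"rx": 0,"ry": 0,"rz": 0,"claw": 0.0},{"tx": 0,"ty": 0,"tz": -0.0347,"rx": 0,"ry": 0,"rz": 0,"claw": 0.0},{"tx": 0,"ty": 0,"tz": -0.0347,"rx": 0,"ry": 0,"rz": 0,"claw": 0.0},{"tx": 0,"ty": 0,"tz": -0.0347,"rx": 0,"ry": 0,"rz": 0,"claw": 0.0},{"tx": 0,"ty": 0,"tz": -0.0347,"rx": 0,"ry": 0,"rz": 0,"claw": 0.0}]}}

```text
clock: 19.3
eef_pos: [545.3, -73.5, 161.6]
tool_rot: [-3.141, -0.0, 1.797]
force: [-1.1, -0.3, -2.1]
width: 11.2
```

```bash
python3 st.py|head -1; python3 - <<'E'
from h import *
im=get_image('scene');t=get_image('top')
a=crop(im,185,110,300,255,4);b=crop(t,275,150,380,250,2)
o=np.zeros((580,700,3),np.uint8);o[:580,:460]=a;o[:200,460:670]=b
c=cv2.resize(im[100:300,60:420,::-1],None,fx=.64,fy=.64,interpolation=cv2.INTER_AREA);o[220:220+c.shape[0],465:465+c.shape[1]]=c
cv2.imwrite('pics/f1.png',o)
E
```

```text
19.3 [545.3 -73.5 161.6] [-3.141 -0.     1.797] 11.2 F [-1.1 -0.3 -2.1] T [-0.05  0.37 -0.01] q [-0.18  0.61  0.4   1.88 -0.34  0.72  0.64]
```

View pics/f1.png

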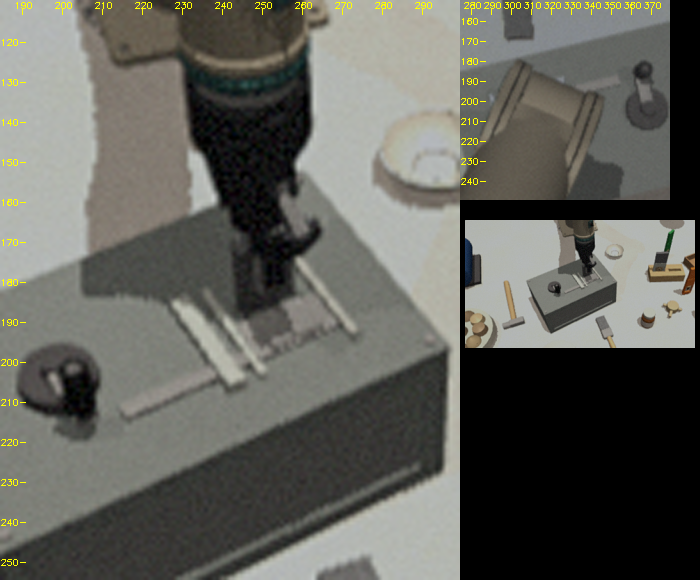

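>>> {"fn": "apply_moves", "kwargs": {"increments": [{"tx": -0.0003,"ty": 0,"tz": -0.0005,"rx": 0,"ry": 0,"rz": 0,"claw": 0.0},{"tx": -0.0003,"ty": 0,"tz": -0.0005,"rx": 0,"ry": 0,"rz": 0,"claw": 0.0},{"tx": -0.0003,"ty": 0,"tz": -0.0005,"rx": 0,"ry": 0,"rz": 0,"claw": 0.0},{"tx": -0.0003,"ty": 0,"tz": -0.0005,"rx": 0,"ry": 0,"rz": 0,"claw": 0.0},{"tx": -0.0003,"ty": 0,"tz": -0.0005,"rx": 0,"ry": 0,"rz": 0,"claw": 0.0}]}}

```text
clock: 19.9
eef_pos: [545.3, -73.5, 161.2]
tool_rot: [3.141, 0.0, 1.797]
force: [-2.2, -0.4, -0.7]
width: 11.2
```

```bash
python3 st.py|head -1; python3 -c "
from h import *
d=read_state(); print(abs(d['qd']).max())
print(finish_job())"
```

```text
19.9 [545.3 -73.5 161.2] [3.141 0.    1.797] 11.2 F [-2.2 -0.4 -0.7] T [-0.07  0.39  0.05] q [-0.18  0.61  0.4   1.88 -0.34  0.72  0.64]
0.0028439020534593686
the job is handed in; nothing more can be done
None
```

I wound the crank to its stop, put the narrow (tooth) holder through the slot, and handed the job in at about 20 s with the gripper still holding it. `finish_job` gives no verdict, so all I have is my own checks below.

- **Crank:** It turned about 657° before the knob stopped dead, with the wrist force rising to about 22 N. At the stop the knob points along the box's +x axis. That fits 12.57 rad if it started about 1.1 rad on, inside the stated 1.2. The pictures show the slot uncovered.
- **Holder position:** I worked out the tooth height from the grip height. The tool is at z 161.2 mm, which puts the foot about 25.5 mm and the tooth about 70.5 mm above the table, against 70 mm for the aim. Sideways I expect it within about 1–2 mm, because the slot leaves only 1 mm of play each side.
- **Grip and contact:** The tool is vertical and still, with the fingers at 11.2 mm on the 12 mm bar. The last force reading was (-2.2, -0.4, -0.7) N, so the bar is touching the slot's side only lightly.
- **Other objects:** In the last picture the wide holder, jar, brush, vertebra and hammer look to be in place. I judged this by eye and did not measure it.

**Disagreements and gaps:**
- The two cameras differed by 3–4 mm in x, so I used the average. It agreed with the crank circle I traced to about 0.6 mm in box x and 2 mm in box y.
- My last 0.3 mm nudge in x did not lower the sideways force as intended. It went from 1.1 to 2.2 N, still well under the 15 N limit.
- I could not see the tooth inside the box, so its height was not checked by camera.

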